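# Release a locked centrifuge lid through the hidden latch slot

### The job

The power is off and the centrifuge lid is locked. Take the release key, feel with its tip along the back wall of the recess in the centrifuge's front until you find the latch slot, and push the latch behind it fully home so that the lid pops ajar. Then pull the key out, lay it down flat on the bench clear of the centrifuge, leaving the lid ajar and the other things where they stand.

Things in the scene. Friction and masses are not known exactly. Their poses are not given: they have to be found in the camera images.
- centrifuge: Cream benchtop centrifuge, fixed: 260 mm deep (x), 250 wide (y), 170 high, grey lid on top. Origin: centre of its underside; +x from its front to its back, z up. Its front (130 mm from the origin on the -x side) faces the robot and has, below the control strip, a service recess 110 mm wide (y -55 to +55), 30 mm high (60 to 90 mm above the bench) and 40 mm deep.
- recess_mid (a point): Middle of the recess's back wall, on its surface, 75 mm above the bench; axes as the centrifuge. The wall is flat, upright and rigid, broken by one upright latch slot, 20 mm wide in y and as high as the recess. The slot's middle can lie anywhere from y -38 to +38 mm of this point and must be found by feel.
- latch (a joint): How far the latch is pushed in, in m: 0 locked, 0.014 fully home. The latch is a black slide that fills the slot 10 mm behind the wall's surface and moves straight back (+x) by 14 mm: the key's tip is 24 mm beyond the wall when it is home. It yields to about 4 to 8 N, stays where it is left and raises the lid as it goes.
- lid_front (a point): Middle of the front edge of the centrifuge lid, 160 mm above the bench when the lid is shut and about 210 mm when it is ajar with the latch fully home. The lid is hinged along its far edge; pressing it down again pushes the latch back.
- key_mid (a point): Release key, 190 mm long, loose, about 0.14 kg: a grey block handle 70 mm long (x), 20 thick (y, the width to grasp), 34 high (z), and a straight round steel shaft, 10 mm in diameter, 120 long, out of the middle of its +x end (collar 17 mm in diameter on the first 7 mm). Point: centre of the handle, on the shaft's axis, 17 mm above its underside; x points to the tip. It lies level on its handle.
- key_tip (a point): Flat end of the key's shaft, 155 mm from the centre of the handle along the key's x.
- tip_box_mid (a point): Bystander: pipette tip box, 120 x 85 x 65 mm, grey with a white top. This point is its centre.
- tube_rack: Bystander: white tube rack with six holes, 100 x 160 x 45 mm. Origin: centre of its underside.
- wash_bottle: Bystander: white bottle, 66 mm in diameter, 170 mm high. Origin: centre of its underside.
- jar: Bystander: amber jar, 72 mm in diameter, 90 mm high. Origin: centre of its underside.
- beaker: Bystander: glass beaker, 76 mm in diameter, 95 mm high. Origin: centre of its underside.
- dish: Bystander: flat covered dish, 96 mm in diameter, 16 mm high. Origin: centre of its underside.
- timer: Bystander: white bench timer, 50 x 70 x 50 mm. Origin: centre of its underside.

How it is judged:
By the outcome, as a careful person would: the job done as asked, in the order asked, and still so for the second after the job is handed in, with the robot touching nothing.
It also fails if it takes over 72 s, if anything falls off the work surface, if the arm or the gripper's body presses on something with over 40 N, if the wrist force passes 120 N, or if a joint passes its speed limit or range.

### The arm

A 6-joint arm with a two-finger parallel gripper is mounted at the origin on the work surface. World frame = base frame: x ahead of the robot, y to its left, z up, the work surface at z = 0. Lengths are in mm, angles in rad, forces in N, time in s.
With the tool pointing down it reaches from about 300 to 950 mm from the base axis. Payload 3.1 kg.
Tool frame: the origin (TCP) lies midway between the tips of the shut fingers; the grasp point (between the pads) lies 19 mm behind it; z points along the fingers, x is the direction in which the jaws open and shut, and the axes are right-handed (so a half turn about z gives the same grasp; the last joint's range is limited). The gripper opens to 85 mm and grips with 20 to 120 N. Pads are 22 mm wide; open, the fingers measure 114 mm over their backs; the gripper's body (76 mm by 85 mm) begins 54 mm behind the grasp point. The pads swing forward as they close: fully open they stand 13 mm farther back than shut.
Start: joints at [1.214, 0.308, 1.634, -0, 1.2, -0.07], TCP at [176.829, 599.469, 231.272] pointing down, gripper open.
Joint ranges: [-3.06, 3.06], [-0.79, 1.96], [0.05, 2.63], [-1.19, 4.34], [0.05, 2.64], [-2.94, 2.94]. Speed limits (rad/s): [2.79, 2.79, 3.14, 3.14, 3.14, 3.14].

### API

Orientations are given as [roll, pitch, yaw] about the fixed x, y, z axes, in that order (R = Rz(yaw) Ry(pitch) Rx(roll)).
In Python, from workcell import move_to, move_l, move_j, set_gripper, pause, inverse_kinematics, sense, read_camera, IKError, finish_job gives the robot as it stands. The module is installed in compiled form; this text tells all that it offers. Calls block until the motion is done:
- move_to(position, orientation): joint-space move of the TCP to a pose.
- move_l(position, rotation=None, max_speed=150, max_force=None): straight line of the TCP; rotation=None keeps the orientation; max_speed is the mean speed in mm/s. With max_force (N) it stops when the force on the tool has changed by that much, and returns True; else False.
- move_j(angles): joint-space move.
- set_gripper(opening): opening from 0.0 (shut) to 1.0 (fully open); the grip force is fixed at half the most; returns when the fingers have stopped.
- pause(seconds).
- inverse_kinematics(position, orientation): joint angles nearest the present ones, or None.
- sense(): the state.
- read_camera(name): name is "side" or "top"; returns a dict with "image" (384x512x3 uint8, blue, green, red), "range_z" (384x512 float32, mm along the optical axis (not along the pixel's ray), 0 where there is no reading), "fx", "fy", "cx", "cy" (pixels), "T" (4x4, takes a point from camera to world coordinates). Camera axes: x right, y down, z forward; pixel columns grow to the right and rows downward; lengths in mm; the calibration is good to about 2 mm. A picture is of the moment at which its call begins.
A pose or a line that the arm cannot do raises IKError and nothing moves.
- finish_job(): hands the job in, once; it reports no verdict.
The state is a dict: "clock": time; "qpos": joint angles; "qd": joint speeds; "joint_torque": joint torques, N m; "tcp_pos": TCP position; "tool_rot": TCP orientation; "contact_force": force on the tool from outside, world axes, zero at the start; "torque": the same for the moment, N m; "grip_width": opening from 0.0 (shut) to 1.0 (fully open).
Only numpy, scipy, OpenCV 4.12 (cv2) and the standard library are available. Lean on these libraries where they do the work, as an engineer would, in place of code of your own. Each camera call takes 0.05 s, during which the arm holds its last target. There are 200 camera calls.

## Working session

There is one attempt and no reset: what is moved stays moved. The work goes in short steps, each a Python script; the robot and the scene stay as the last script left them, time stands still between calls to the robot, and variables do not carry over. Pictures are saved under pics/ and viewed, about 8 in all and at most 12, crops included, and the job is handed in when it is done.

```bash
mkdir -p pics; cat > h.py <<'E'
import numpy as np, cv2
from workcell import *
def cam(n):
    c=read_camera(n); r=c['range_z']; v,u=np.mgrid[:384,:512]
    P=np.stack([(u-c['cx'])/c['fx']*r,(v-c['cy'])/c['fy']*r,r,np.ones_like(r)],-1)@c['T'].T
    W=P[...,:3]; W[r==0]=np.nan
    return c,W
E
python3 - <<'E'
from h import *
for n in('top','side'):
    c,W=cam(n); np.save(n+'.npy',W); cv2.imwrite(f'pics/{n}0.png',c['image']); print(n,c['T'].round(2).tolist(),c['fx'])
s=sense();print(s['clock'],s['tcp_pos'],s['tool_rot'])
E
```

```text
top [[0.02, -1.0, 0.06, 484.63], [-1.0, -0.02, -0.01, -11.58], [0.01, -0.05, -1.0, 1555.36], [0.0, 0.0, 0.0, 1.0]] 422.14377474946184
side [[0.78, -0.33, 0.53, -82.76], [-0.63, -0.4, 0.67, -836.3], [-0.01, -0.86, -0.52, 737.98], [0.0, 0.0, 0.0, 1.0]] 359.3332733989426
0.1 [176.5597027  598.7555299  230.13942468] [-3.14145521e+00  2.11577988e-03  1.28401339e+00]
```

View pics/top0.png

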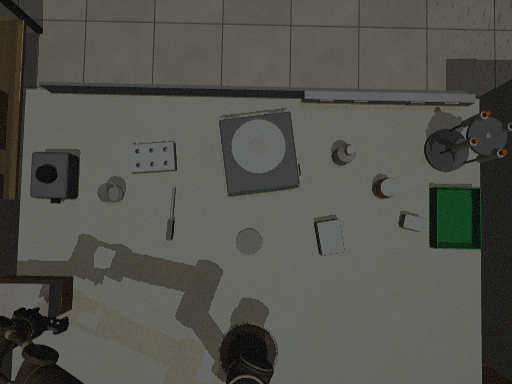

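View pics/side0.png

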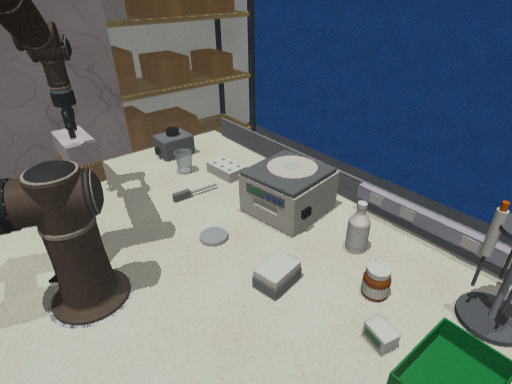

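Top view: key handle is near (170,228) with its tip up (+x) near (175,188). The centrifuge lid is centred near (259,152), and the dish sits in front of it at (249,241). Side view: the recess faces the robot and the lid is shut. Next I measure these.

```bash
python3 - <<'E'
from h import *
W=np.load('top.npy'); S=np.load('side.npy')
# centrifuge lid
m=(W[...,2]>150)&(W[...,2]<190); m[:, :200]=0; m[:,320:]=0; m[:90]=0; m[215:]=0
p=W[m]; r=cv2.minAreaRect(p[:,:2].astype(np.float32)); print('lid',r,np.median(p[:,2]),cv2.boxPoints(r).round(1).tolist())
for n,A,(r0,r1,c0,c1) in(('top',W,(180,245,160,182)),('side',S,(180,205,168,222))):
    sub=np.zeros(A.shape[:2],bool); sub[r0:r1,c0:c1]=1
    bench=np.nanmedian(A[sub][:,2]); print(n,'bench z',bench)
    for lo in(9,22):
        p=A[sub&(A[...,2]>bench+lo)&(A[...,2]<60)]
        if len(p)<5: continue
        print(lo,len(p),p.min(0).round(1),p.max(0).round(1),cv2.minAreaRect(p[:,:2].astype(np.float32)))
        print(cv2.fitLine(p[:,:2].astype(np.float32),2,0,.01,.01).ravel())
# front face from side cam
m=np.zeros(S.shape[:2],bool); m[170:235,238:300]=1
p=S[m&(S[...,2]>105)&(S[...,2]<140)]; print('front?',len(p)); 
h=np.round(p[::max(1,len(p)//25)]).tolist(); print(h)
# others heights
for nm,(u,v) in dict(dish=(249,241),box=(330,237),rack=(153,156),beaker=(115,190)).items(): print(nm,W[v,u].round())
E
python3 - <<'E'
import cv2
i=cv2.imread('pics/top0.png')[120:260,100:320]; cv2.imwrite('pics/topc.png',cv2.resize(i,None,fx=3.5,fy=3.5,interpolation=2))
E
```

```text
lid ((705.437744140625, -26.376296997070312), (259.9403991699219, 249.44740295410156), 8.240768432617188) 169.8402204149844 [[558.9000244140625, 78.4000015258789], [594.7000122070312, -168.39999389648438], [851.9000244140625, -131.1999969482422], [816.2000122070312, 115.69999694824219]]
top bench z 0.6254175551523531
9 230 [388.9 257.4   9.8] [608.9 321.9  42.5] ((499.0563049316406, 291.73944091796875), (54.338741302490234, 223.6344451904297), 86.28418731689453)
[ 9.9831927e-01 -5.7953410e-02  4.7262015e+02  2.8500250e+02]
22 142 [398.  275.4  22.9] [585.7 299.4  42.5] ((492.1340026855469, 284.5134582519531), (20.7393798828125, 187.76577758789062), 86.56661987304688)
[ 9.9829096e-01 -5.8439083e-02  4.5094946e+02  2.8664093e+02]
side bench z -1.5888018693241293
9 211 [399.  272.9   7.5] [586.7 298.4  35.7] ((492.8422546386719, 286.10870361328125), (23.198101043701172, 188.12451171875), 88.82022857666016)
[ 9.9952132e-01 -3.0938344e-02  4.6208536e+02  2.8298154e+02]
22 105 [399.  272.9  20.4] [570.4 298.4  35.7] ((484.7305908203125, 286.2757568359375), (23.198101043701172, 171.8978271484375), 88.82022857666016)
[ 9.9796993e-01 -6.3686743e-02  4.4187781e+02  2.8448135e+02]
front? 566
[[561.0, 81.0, 136.0], [563.0, 67.0, 125.0], [561.0, 70.0, 116.0], [564.0, 33.0, 127.0], [568.0, 10.0, 131.0], [575.0, -9.0, 133.0], [577.0, -34.0, 140.0], [580.0, -45.0, 139.0], [567.0, 10.0, 112.0], [569.0, -15.0, 119.0], [571.0, -29.0, 120.0], [578.0, -42.0, 120.0], [579.0, -57.0, 122.0], [579.0, -72.0, 126.0], [584.0, -86.0, 126.0], [583.0, -102.0, 130.0], [588.0, -116.0, 131.0], [589.0, -124.0, 131.0], [591.0, -131.0, 130.0], [592.0, -131.0, 125.0], [589.0, -119.0, 117.0], [585.0, -119.0, 115.0], [591.0, -122.0, 110.0], [592.0, -135.0, 112.0], [594.0, -152.0, 116.0], [623.0, -164.0, 106.0]]
dish [399.   0.  17.]
box [ 421. -285.   65.]
rack [699. 353.  40.]
beaker [575. 496.   6.]
```

View pics/topc.png

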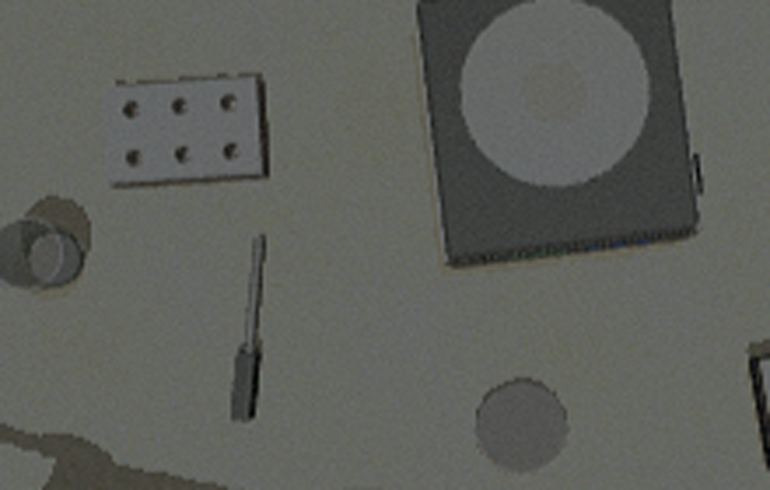

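Measured: the centrifuge is at (705,-26) with yaw +8.24°, which agrees with the front face seen from the side. The key's middle is at about (432.5,286.5) with yaw -3.4°. I'll grasp it now.

```bash
cat >> h.py <<'E'
PI=np.pi; KY=-0.06; CY=np.radians(8.24)
def rot(key_yaw): return [PI,0,key_yaw+PI/2]
WM=np.array([705.4,-26.4])-90*np.array([np.cos(CY),np.sin(CY)])
ex=np.array([np.cos(CY),np.sin(CY)]); ey=np.array([-ex[1],ex[0]])
def pose(d,y,z,off=155.0):   # TCP for key tip d beyond wall, y along wall
    p=WM+ex*(d-off)+ey*y; return [p[0],p[1],z]
def st():
    s=sense(); print(round(s['clock'],2),s['tcp_pos'].round(1) if hasattr(s['tcp_pos'],'round') else s['tcp_pos'],np.round(s['contact_force'],2),round(s['grip_width'],3))
E
python3 - <<'E'
from h import *
print(WM)
move_to([432.5,286.5,110],rot(KY)); st()
move_l([432.5,286.5,5],max_speed=120,max_force=15); st()
set_gripper(0); st()
move_l([432.5,286.5,70],max_speed=120); st()
c,W=cam('side'); cv2.imwrite('pics/grasp.png',cv2.resize(c['image'][110:260,100:300],None,fx=3.5,fy=3.5))
E
```

```text
[616.32912257 -39.29879037]
1.66 [432.7 287.4 110.4] [-0.08  0.2  -0.46] 0.997
2.68 [433.2 287.    5.6] [0.35 1.06 0.56] 0.996
3.3 [433.1 286.9   5.6] [-0.25 -0.29  3.44] 0.223
3.99 [431.8 286.1  69.5] [-0.31  0.05 -1.18] 0.225
```

View pics/grasp.png

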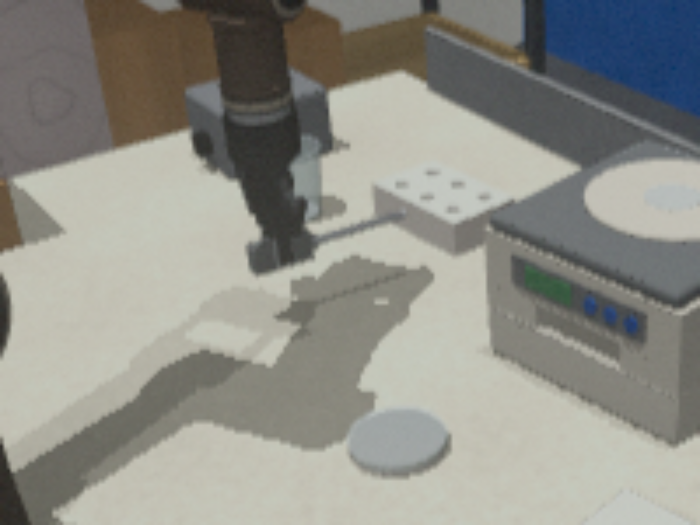

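The key is held and level: handle near (280,250), shaft pointing at the rack. I'll move it in front of the recess at height and measure the shaft by depth.

```bash
python3 - <<'E'
from h import *
move_l([350,286,72],max_speed=200)
move_l([350,-72,72],rot(CY),max_speed=200)
p=pose(-62,0,63.5); move_l(p,rot(CY),max_speed=120); st()
c,W=cam('side'); cv2.imwrite('pics/pre.png',cv2.resize(c['image'][140:290,150:350],None,fx=3.5,fy=3.5))
# points in front of centrifuge, key frame
q=(W[...,:2]-WM); d=q@ex; y=q@ey; z=W[...,2]
m=(d<-48)&(d>-230)&(abs(y)<25)&(z>50)&(z<98)
for lo in range(-230,-48,15):
    k=m&(d>=lo)&(d<lo+15)
    if k.sum()>2: print(lo,k.sum(),'y',np.percentile(y[k],[5,50,95]).round(1),'z',np.percentile(z[k],[5,50,95]).round(1),'dmax',d[k].max().round(1))
f=[]
for i in range(8): pause(.05); f.append(sense()['contact_force'])
print(np.std(f,0),np.mean(f,0))
E
```

```text
7.13 [400.7 -69.9  63.1] [-0.51 -0.16 -2.2 ] 0.226
-230 77 y [-23.4 -14.3  14.7] z [66.4 86.7 95.4] dmax -215.1
-215 7 y [-23.5 -22.1  11.8] z [73.8 87.5 95.4] dmax -211.2
-200 19 y [-11.6 -10.   -7.9] z [58.3 69.3 79.2] dmax -185.9
-185 6 y [-10.4  -9.4  -8.1] z [62.2 73.1 75.7] dmax -177.5
-170 8 y [-6.9 -4.4 -2.3] z [71.3 75.2 79.6] dmax -158.1
-155 13 y [-4.8 -2.3  2.2] z [68.8 75.2 77.2] dmax -140.2
-140 10 y [-5.2 -2.4  1.3] z [72.2 75.  77. ] dmax -125.1
-125 10 y [-3.5 -1.6  2.5] z [69.2 75.7 77.6] dmax -111.1
-110 11 y [-5.1 -1.9  2.4] z [72.1 76.  76.8] dmax -96.0
-95 10 y [-3.2 -2.1  1.6] z [70.  74.8 78.8] dmax -81.4
-80 13 y [-4.3 -1.6  1.4] z [69.4 74.2 77.8] dmax -65.3
[0.60798091 0.61429248 0.60575531] [ 0.01629238 -0.13495365 -1.1857514 ]
```

View pics/pre.png

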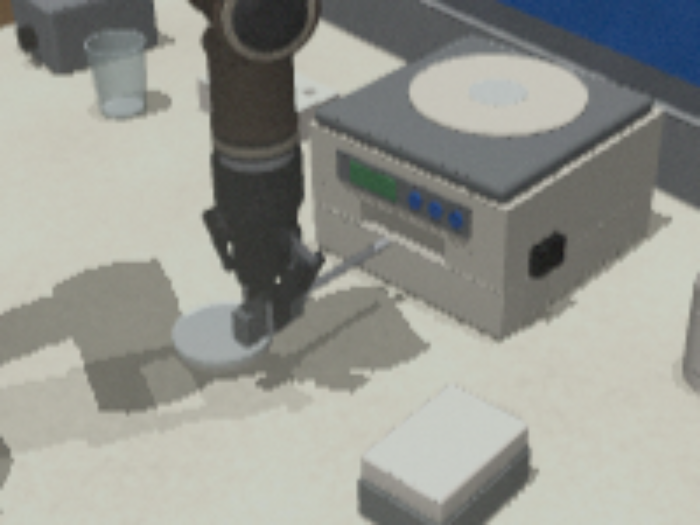

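The key is centred, with its shaft at about z 75, pointing straight at the recess. The tip in the crop is near (388,242), at the recess mouth. Now I'll probe the wall gently.

```bash
python3 - <<'E'
from h import *
Z=63.5
def dep():
    s=sense(); return (np.array(s['tcp_pos'][:2])-WM)@ex+155
move_l(pose(-9,0,Z),max_speed=60)
w=None
for y in [0,8,16,24,32,38,-8,-16,-24,-32,-38]:
    move_l(pose(-9 if w is None else w-4,y,Z),max_speed=80)
    h=move_l(pose(8 if w is None else w+6,y,Z),max_speed=25,max_force=3)
    d=dep(); s=sense(); print(y,h,round(d,1),np.round(s['contact_force'],1),round(s['clock'],1))
    if w is None and h: w=d
    elif not h: print('slot?');break
    if w is not None and h: move_l(pose(w-4,y,Z),max_speed=60)
E
```

```text
0 True -0.1 [ 0.2  0.2 -1.8] 9.3
8 True -0.2 [-0.1  0.3 -1.8] 10.2
16 True -0.2 [ 0.2  0.1 -0.7] 11.0
24 True -0.2 [ 0.  -0.3 -1.1] 11.8
32 True -0.3 [ 0.8  0.6 -1.2] 12.6
38 True -0.3 [-0.5  0.2 -0.4] 13.4
-8 True -0.3 [ 0.9  0.9 -0.5] 14.7
-16 True -0.3 [ 0.3  0.1 -0.7] 15.5
-24 True -0.3 [-0.7  0.2 -1.7] 16.3
-32 False 6.0 [-0.2  0.9 -1.1] 17.3
slot?
```

Slot found at y ≈ -32: the tip entered 6 mm there, while every other probe stopped at the wall. I'll centre it by touching the slot sides, then push.

```bash
python3 - <<'E'
from h import *
Z=63.5
def dy():
    q=np.array(sense()['tcp_pos'][:2])-WM; return (q@ex+155).round(1),(q@ey).round(1)
e=[]
for t in(-23,-45):
    h=move_l(pose(6,t,Z),max_speed=15,max_force=3); e.append(dy()[1]); print(h,dy())
    if h: move_l(pose(6,e[-1]+(-1.5 if t==-23 else 1.5),Z),max_speed=20)
mid=float(np.mean(e)); print('mid',mid)
move_l(pose(6,mid,Z),max_speed=30)
for d in(12,16,20,23,26):
    h=move_l(pose(d,mid,Z),max_speed=25,max_force=20); print(d,h,dy());st()
    if h: break
pause(.3);print(dy());st()
c,W=cam('side'); cv2.imwrite('pics/push.png',cv2.resize(c['image'][140:290,150:350],None,fx=3.5,fy=3.5))
q=W[...,:2]-WM; m=(abs(q@ey)<100)&(abs(q@ex+38)<14)
z=W[...,2][m];print('front top z',np.nanpercentile(z[(z<250)],[90,99]))
E
```

```text
True (np.float64(5.8), np.float64(-28.3))
True (np.float64(5.7), np.float64(-40.4))
mid -34.35
12 False (np.float64(11.4), np.float64(-34.2))
19.7 [479.1 -93.7  63.2] [-3.09 -0.62 -0.07] 0.224
16 False (np.float64(15.6), np.float64(-34.2))
20.01 [483.2 -93.1  63.3] [-2.88 -0.07 -1.78] 0.225
20 False (np.float64(19.9), np.float64(-34.2))
20.32 [487.6 -92.5  63.4] [-1.84  0.15 -2.29] 0.223
23 False (np.float64(22.9), np.float64(-34.2))
20.58 [490.5 -92.1  63.4] [-3.14 -1.3  -1.75] 0.224
26 False (np.float64(24.3), np.float64(-34.0))
20.85 [491.8 -91.7  63.1] [-6.46 -1.68  1.44] 0.224
(np.float64(24.3), np.float64(-34.0))
21.15 [491.8 -91.7  63.2] [-6.77 -1.01  0.87] 0.224
front top z [204.1499144  215.78284592]
```

View pics/push.png

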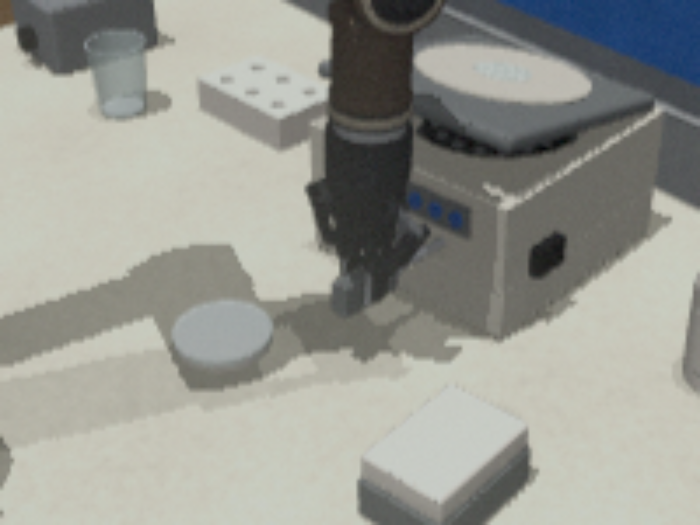

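The lid is ajar (its grey front edge is up, near (510,140) in the crop). Tip depth is 24.5 mm past the wall and the force is rising. One firmer push will confirm the stop. Then I'll withdraw and check.

```bash
python3 - <<'E'
from h import *
Z=63.5; y=-34.3
def dy():
    q=np.array(sense()['tcp_pos'][:2])-WM; return (q@ex+155).round(1),(q@ey).round(1)
print(move_l(pose(31,y,Z),max_speed=20,max_force=14),dy());st()
move_l(pose(20,y,Z),max_speed=60)
move_l(pose(-65,y,Z),max_speed=120)
move_l(pose(-115,y/2,Z+8),max_speed=150);st()
c,W=cam('side'); cv2.imwrite('pics/out.png',cv2.resize(c['image'][110:290,130:350],None,fx=3.4,fy=3.3))
q=W[...,:2]-WM; d=q@ex; yy=q@ey; z=W[...,2]
m=(abs(yy)<100)&(d>-45)&(d<-15)&(z>100)&(z<260); print('lid front z',np.percentile(z[m],[50,90,95,99]))
E
```

```text
False (np.float64(24.3), np.float64(-33.1))
21.6 [491.7 -90.8  61.9] [-14.6   -3.66   3.19] 0.224
23.3 [353.  -95.4  71.9] [-0.02 -0.16 -0.69] 0.227
lid front z [144.97664223 213.32715025 214.70838308 215.75869728]
```

View pics/out.png

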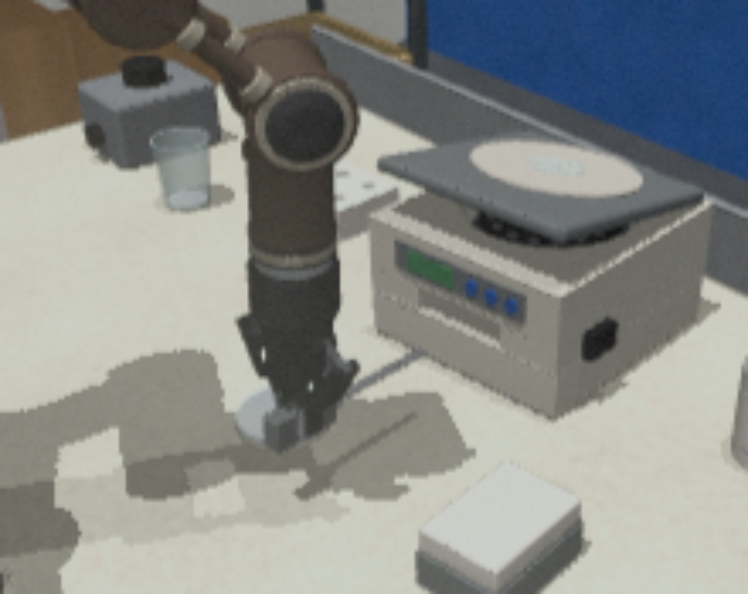

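The depth stayed at 24.3 mm while the force doubled, so the latch is on its hard stop. The lid front is at about 214 mm, and the key is fully out with its tip at (420,352) in the crop. I'll lay it down where it was.

```bash
python3 - <<'E'
from h import *
move_l([350,-72,72],rot(CY),max_speed=100)
move_l([350,286,72],rot(KY),max_speed=200)
move_l([432,286,60],max_speed=150)
move_l([432,286,12],max_speed=100)
print(move_l([432,286,3.5],max_speed=15,max_force=4));st()
set_gripper(0.55);st(); pause(.3)
set_gripper(1.0)
move_l([432,286,120],max_speed=120)
move_to([300,330,230],rot(0.3));st()
for n in('side','top'):
    c,W=cam(n)
    if n=='side': cv2.imwrite('pics/end.png',c['image'])
    q=W[...,:2]-WM; d=q@ex; yy=q@ey; z=W[...,2]
    m=(abs(yy)<100)&(d>-45)&(d<-15)&(z>190)&(z<260); print(n,'lid',m.sum(),np.median(z[m]))
    x,y=W[...,0],W[...,1]; k=(x>380)&(x<610)&(abs(y-286)<50)&(z>9)&(z<60)
    for lo in range(390,600,30):
        j=k&(x>=lo)&(x<lo+30)
        if j.sum(): print(lo,j.sum(),np.median(y[j]).round(1),np.median(z[j]).round(1))
E
```

```text
True
27.48 [432.5 286.2   5.8] [ 0.35 -0.11  5.82] 0.226
27.87 [431.2 285.5   4.6] [ 0.26  0.56 -0.34] 0.549
30.48 [300.1 329.6 229.2] [-0.61  0.35 -1.14] 1.0
side lid 303 211.97968324626174
390 49 279.8 23.7
420 58 276.4 25.9
450 40 276.4 21.1
480 16 277.7 17.5
510 17 276.4 15.9
540 18 274.4 17.6
570 11 273.0 17.6
top lid 367 215.9478909293175
390 45 281.1 31.6
420 55 280.9 32.8
450 45 280.0 29.7
480 25 278.7 19.4
510 21 276.3 21.2
540 22 275.8 19.5
570 15 273.2 19.1
```

View pics/end.png

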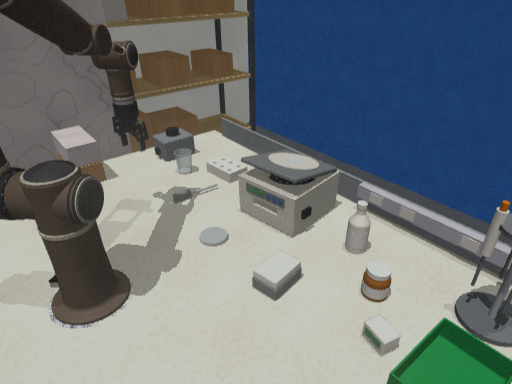

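The key lies level near (195,193), the lid is ajar, the bystanders are in place and the arm is clear.

```bash
python3 -c "
from h import *
pause(.5);finish_job()"
```

```text
the job is handed in; nothing more can be done
```

The latch is fully home, the lid is ajar, and the key is lying flat on the bench. I handed the job in at about 31 s on the robot's clock.

- **Finding the slot:** I probed the recess's back wall with the key tip, stopping at 3 N. The wall blocked every probe from y +38 to -24 mm, and the tip entered at -32 mm. Touching both sides put the slot's middle at about -34 mm.
- **Pushing the latch:** The tip went about 24.5 mm past the wall. A firmer push raised the force from about 7 to 15 N with no further travel, so the latch was on its stop.
- **Last checks:** The lid's front edge measured 212 mm (side camera) and 216 mm (top camera), against the 210 mm given. The key lies level on its handle, roughly where it started and well clear of the centrifuge. The arm is clear of everything. By eye in the side view, the other objects are where they stood.

No check failed. The two cameras differ by about 4 mm on the lid, and by more on the key handle's top, which is coarsely sampled by depth.

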